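# Shut the filled kettle and find the sugar by its weight

## Task

Drinks are being made and the kettle has just been filled: first lower its open lid until it is fully shut, without slamming it. Then find the sugar: three identical unlabelled canisters hold tea bags, coffee pads and sugar lumps, and the sugar is by far the heaviest, so go along the row from the robot's left to its right, lift each canister clear of the worktop to feel its weight and stand the lighter ones back upright about where they stood. Finish holding the heaviest canister up in the gripper, still and upright, at least 10 cm above the worktop and touching nothing else, with the other two canisters standing on the worktop; do not knock the mugs, the teaspoon or the kettle about.

Things in the scene. Friction and masses are not known exactly. Their poses are not given: they have to be found in the camera images.
- kettle: filled cream jug kettle, black handle, 1.6 kg, loose: body 150 mm across, rim 215 mm up, 244 mm to the knob top when shut. Origin on the worktop; the body's centre is at (0.002, -0.020) m in its frame. Its handle (top 220 mm up) stands out along (-0.57, 0.82, 0) of its frame, up to 125 mm from that centre, the spout the other way. Yaw -0.5 to 0.5 rad.
- kettle_lid (a joint): angle of the kettle's lid: 0 fully shut, 1.22 fully open; starts at 0.7 to 1.1 rad. Stiff hinge: it stays where it is left and takes 1 to 2 N at the rim to turn. Push its outer (knob) face over and down in an arc.
- kettle_lid_hinge (a point): middle of the lid's level hinge line, on the handle side of the rim, 215 mm above the worktop; fixed to the kettle. The line runs along (0.82, 0.57, 0) of the kettle's frame. The shut lid (round, 110 mm across) reaches from it 107 mm along (0.57, -0.82, 0), its outer face up to 16 mm above hinge level. Opening raises the spout-side edge.
- kettle_lid_knob (a point): top centre of the black knob (28 mm across, 13 mm high) in the middle of the lid: 52 mm from the hinge line along the lid and 29 mm above the lid's hinge plane. Moves with the lid.
- kettle_lid_rim (a point): point near the lid's free (spout-side) edge, 103 mm from the hinge line along the lid, 9 mm above the lid's hinge plane. Moves with the lid.
- canister_left: identical closed canister: green, brass bead, pale wooden lid (fixed); 64 mm across the green body, 66 at the lid, 97 tall. Loose, leftmost in the row seen from the robot (130 to 160 mm apart). Origin: centre of underside. Grip the green body 40 to 75 mm up with about 35 N. Sugar weighs 0.48 to 0.58 kg in all, tea or coffee 0.17 to 0.27.
- canister_middle: identical closed canister: green, brass bead, pale wooden lid (fixed); 64 mm across the green body, 66 at the lid, 97 tall. Loose, the middle one in the row seen from the robot (130 to 160 mm apart). Origin: centre of underside. Grip the green body 40 to 75 mm up with about 35 N. Sugar weighs 0.48 to 0.58 kg in all, tea or coffee 0.17 to 0.27.
- canister_right: identical closed canister: green, brass bead, pale wooden lid (fixed); 64 mm across the green body, 66 at the lid, 97 tall. Loose, rightmost in the row seen from the robot (130 to 160 mm apart). Origin: centre of underside. Grip the green body 40 to 75 mm up with about 35 N. Sugar weighs 0.48 to 0.58 kg in all, tea or coffee 0.17 to 0.27.
- worktop_left: the fixed marble-look worktop in front of the robot on which kettle, canisters and mugs stand; its top is z = 0. The lighter canisters go back on it, about where they stood (within 8 cm). Its origin has no meaning here.
- mug_near_kettle: white mug with small leaves, 92 mm across, 127 over the handle, 95 mm tall, loose, behind the canisters, the one nearer the kettle; leave it. Origin: centre of its underside (handle included).
- mug_by_honey: its twin, nearer the honey jar; loose, leave it. Origin: centre of its underside.
- teaspoon: steel teaspoon, 130 mm long, 11 mm high, lying loose behind the canisters; leave it. Origin: centre of its underside.
Mind the look-alikes: they are no part of the job. Leave any purple look-alike of the canister_left alone.

How it is judged:
On the way, in this order (a step that is already met when the one before it is completed fails the run):
1. the kettle lid is fully shut (value of joint kettle_lid below 0.05 rad and height (world z) of each of canister_left, canister_middle, canister_right below 0.008 m), for 0.2 s.
2. the left canister is lifted clear of the worktop in the gripper (height (world z) of canister_left above 0.012 m and angle between canister_left's own z axis and vertical below 0.5 rad and contact force between the fingers and canister_left above 1 N), for 0.2 s.
3. the middle canister is lifted clear of the worktop in the gripper (height (world z) of canister_middle above 0.012 m and angle between canister_middle's own z axis and vertical below 0.5 rad and contact force between the fingers and canister_middle above 1 N), for 0.2 s.
4. the right canister is lifted clear of the worktop in the gripper (height (world z) of canister_right above 0.012 m and angle between canister_right's own z axis and vertical below 0.5 rad and contact force between the fingers and canister_right above 1 N), for 0.2 s.
At the end, for the whole second after the job is handed in: Lid under 0.08 rad; the heaviest canister held in the fingers alone, still, within 0.3 rad of upright, underside over 95 mm above the worktop; the other two upright, untouched, within 8 cm of where they stood, each pressing on the worktop with 0.5 to 3.6 N (the sugar would press over 4 N) (value of joint kettle_lid below 0.08 rad and ((contact force between each of canister_left, the arm, the fingers and canister_middle below 0.2 N and contact force between each of canister_left, the arm, the fingers and canister_right below 0.2 N and contact force between canister_left and kettle below 0.2 N and contact force between canister_left and mug_near_kettle below 0.2 N and contact force between canister_left and mug_by_honey below 0.2 N and contact force between canister_left and worktop_left below 0.2 N and height (world z) of canister_left above 0.095 m and angle between canister_left's own z axis and vertical below 0.3 rad and contact force between the fingers and canister_left above 1 N and linear speed of canister_left below 0.05 m/s and distance of each of canister_middle, canister_right from where it was at the start of the episode below 0.08 m and height (world z) of each of canister_middle, canister_right below 0.006 m and angle between each of canister_middle, canister_right's own z axis and vertical below 0.06 rad and contact force between canister_middle and worktop_left between 0.5 and 3.6 N and contact force between canister_right and worktop_left between 0.5 and 3.6 N) or (contact force between each of canister_middle, the arm, the fingers and canister_left below 0.2 N and contact force between each of canister_middle, the arm, the fingers and canister_right below 0.2 N and contact force between canister_middle and kettle below 0.2 N and contact force between canister_middle and mug_near_kettle below 0.2 N and contact force between canister_middle and mug_by_honey below 0.2 N and contact force between canister_middle and worktop_left below 0.2 N and height (world z) of canister_middle above 0.095 m and angle between canister_middle's own z axis and vertical below 0.3 rad and contact force between the fingers and canister_middle above 1 N and linear speed of canister_middle below 0.05 m/s and distance of each of canister_left, canister_right from where it was at the start of the episode below 0.08 m and height (world z) of each of canister_left, canister_right below 0.006 m and angle between each of canister_left, canister_right's own z axis and vertical below 0.06 rad and contact force between canister_left and worktop_left between 0.5 and 3.6 N and contact force between canister_right and worktop_left between 0.5 and 3.6 N) or (contact force between each of canister_right, the arm, the fingers and canister_left below 0.2 N and contact force between each of canister_right, the arm, the fingers and canister_middle below 0.2 N and contact force between canister_right and kettle below 0.2 N and contact force between canister_right and mug_near_kettle below 0.2 N and contact force between canister_right and mug_by_honey below 0.2 N and contact force between canister_right and worktop_left below 0.2 N and height (world z) of canister_right above 0.095 m and angle between canister_right's own z axis and vertical below 0.3 rad and contact force between the fingers and canister_right above 1 N and linear speed of canister_right below 0.05 m/s and distance of each of canister_left, canister_middle from where it was at the start of the episode below 0.08 m and height (world z) of each of canister_left, canister_middle below 0.006 m and angle between each of canister_left, canister_middle's own z axis and vertical below 0.06 rad and contact force between canister_left and worktop_left between 0.5 and 3.6 N and contact force between canister_middle and worktop_left between 0.5 and 3.6 N))); the arm keeps its last pose, push and grip.
It fails at once if the lid is slammed (faster than 4 rad/s) (velocity of joint kettle_lid below -4 rad/s).
It fails at once if a canister is tipped over (more than 0.7 rad) or thrown about (over 1 m/s) (angle between any of canister_left, canister_middle, canister_right's own z axis and vertical above 0.7 rad or linear speed of any of canister_left, canister_middle, canister_right above 1 m/s).
It fails at once if the kettle is pushed more than 5 cm or tipped (distance of kettle from where it was at the start of the episode above 0.05 m or angle between kettle's own z axis and vertical above 0.25 rad).
It fails at once if a mug or the teaspoon is moved by more than 4 cm (distance of any of mug_near_kettle, mug_by_honey, teaspoon from where it was at the start of the episode above 0.04 m).
It also fails if it takes over 72 s, if anything falls off the work surface, if the arm or the gripper's body presses on something with over 40 N, if the wrist force passes 120 N, or if a joint passes its speed limit or range.

## Robot

A 7-joint arm with a two-finger parallel gripper is mounted at the origin on a cart in front of the work surface, level with it; the furniture and walls round the work are solid. World frame = base frame: x ahead of the robot, y to its left, z up, the work surface at z = 0. Lengths are in m, angles in rad, forces in N, time in s.
With the tool pointing down it reaches from about 0.4 to 0.875 m from the base axis. Payload 6.5 kg.
Tool frame: the origin (TCP) lies at the very end of the fingers, on their centre line; the grasp point (between the pads) lies 19 mm behind it (bot.grip_depth is the z of the grasp point in the tool frame, in m); z points along the fingers, y is the direction in which the jaws open and shut (so a half turn about z gives the same grasp; the last joint's range is limited). The gripper opens to 88 mm and grips with 3 to 60 N. Pads are 18 mm wide; open, the fingers measure 123 mm over their backs; the gripper's body (75 mm by 187 mm) begins 45 mm behind the grasp point.
Start: joints at [-1.237, 0.536, -0.004, 1.538, 0.003, 1.067, -0.071], TCP at [0.253, 0.599, 0.239] pointing down, gripper open.
Joint ranges: [-2.7, 2.7], [-0.37, 2.16], [-1.27, 1.26], [0.24, 2.4], [-1.31, 4.45], [0.19, 1.91], [-2.76, 2.76]. Speed limits (rad/s): [2.39, 2.39, 3.14, 3.14, 3.14, 3.14, 3.14].

## Interface

Orientations are given as a unit quaternion [w, x, y, z].
In Python, from cell import bot gives the robot as it stands.
- The arm moves only by the tool step_arm, never from a script. Its argument "increments" is a list that holds one entry, the list of rows, each a list of 5 numbers: the shift along the world's x, y, z in mm, then the turn about the world's z in rad, then the finger opening in mm, from 0 to 88.1. In form: [[[dx, dy, dz, turn, claw], ...]]. A call has 1 to 12 rows; each row shifts and turns the commanded pose from where the row before left it; what a row does not reach is not made up. A row lasts 1/10 s, in which the tool goes at most 50 mm and 8.59 degrees, less where a joint would pass 70% of its speed; a pose out of reach is approached as far as the arm can. A call with a gripper value outside its range is refused whole. The fingers move at their own pace and stop on an object; "squeeze" is the grip in N (left out, the last holds). Time passes only in rows, so rows that do not move let the fingers close. It gives the time, the measured TCP pose, the force and the opening at its end, in the units of the state.
- bot.read_state(): the state, without advancing time (a new reading comes with each control period).
- bot.read_camera(name): name is "scene" or "top" or "wrist"; returns a dict with "color" (400x640x3 uint8, red, green, blue), "intrinsics" (3x3 intrinsics, pixels), "eye" and "orientation" of the camera in the world. Camera axes: x right, y down, z forward; pixel columns grow to the right and rows downward; lengths in m; the calibration is good to about 2 mm. A picture is of the moment at which its call begins. There is no depth.
- bot.sign_off(): hands the job in, once; it reports no verdict.
The state is a dict: "time": time; "q": joint angles; "qvel": joint speeds; "joint_torque": joint torques, N m; "position": TCP position; "tool_rot": TCP orientation; "wrist_force": force on the tool from outside, world axes, zero at the start; "moment": the same for the moment, N m; "grip_width": finger opening in m.
Only numpy, scipy, OpenCV 4.12 (cv2) and the standard library are available. Lean on these libraries where they do the work, as an engineer would, in place of code of your own. Each camera call takes 0.05 s, during which the arm holds its last target.

## Working session

There is one attempt and no reset: what is moved stays moved. The work goes in short steps, Python scripts to look and compute and a tool call to move; the robot and the scene stay as the last step left them, time stands still between calls to the robot, and variables do not carry over. Pictures are saved under pics/ and viewed, and the job is handed in when it is done.

Besides the shell and the picture viewer there is one more tool, called as name([rows], argument=value, ...), one row to a line, values as JSON. step_arm: Moves the arm, as the interface text tells. Its arguments: {"type":"object","properties":{"increments":{"type":"array","items":{"type":"array","items":{"type":"array","items":{"type":"number"}}}},"squeeze":{"type":"number"}},"required":["increments"]}

```bash
ls; mkdir -p pics
cat > h.py <<'E'
import numpy as np, cv2
from cell import bot
def snap(name,fn):
    c=bot.read_camera(name); cv2.imwrite('pics/'+fn+'.png',c['color'][:,:,::-1]); 
    np.savez('pics/'+fn+'.npz',**c); return c
def rot(o):
    o=np.array(o,float)
    if o.shape==(3,3): return o
    from scipy.spatial.transform import Rotation as R
    return R.from_quat([o[1],o[2],o[3],o[0]]).as_matrix()
def load(fn): return dict(np.load('pics/'+fn+'.npz'))
def ray(c,u,v):
    K=c['intrinsics']; d=rot(c['orientation'])@np.linalg.solve(K,[u,v,1]); return np.array(c['eye']),d
def atz(c,u,v,z):
    e,d=ray(c,u,v); return e+d*(z-e[2])/d[2]
def proj(c,p):
    q=rot(c['orientation']).T@(np.array(p)-c['eye']); r=c['intrinsics']@q; return r[:2]/r[2]
def tri(c1,p1,c2,p2):
    e1,d1=ray(c1,*p1);e2,d2=ray(c2,*p2)
    A=np.stack([d1,-d2],1); s=np.linalg.lstsq(A,e2-e1,rcond=None)[0]
    a=e1+s[0]*d1;b=e2+s[1]*d2; return (a+b)/2,np.linalg.norm(a-b)
E
python3 - <<'E'
from h import *
for n in ['scene','top','wrist']:
    c=snap(n,n+'0'); print(n,c['eye'],c['orientation'],c['intrinsics'].tolist())
print(bot.read_state())
E
```

```text
pics
scene [-0.2645012   0.99113039  1.07322125] [ 0.15467495 -0.31760868  0.83473474 -0.42239589] [[481.41717493511067, 0.0, 310.7206711188127], [0.0, 481.41717493511067, 197.76031235258372], [0.0, 0.0, 1.0]]
top [0.40564062 0.03645146 1.3216631 ] [ 0.05551987 -0.70061604  0.70947062 -0.05202073] [[416.0252647075975, 0.0, 316.24857897289314], [0.0, 416.0252647075975, 203.64158858547708], [0.0, 0.0, 1.0]]
wrist [0.17664516 0.63098708 0.38394976] [0.13305037 0.82282898 0.54557485 0.08716742] [[293.43155389998134, 0.0, 326.5107541363721], [0.0, 293.43155389998134, 200.43533027860136], [0.0, 0.0, 1.0]]
{'time': 0.15, 'q': array([-1.23721499,  0.53700573, -0.00444943,  1.53861828,  0.00262012,
        1.06728975, -0.07121846]), 'qvel': array([ 0.0004626 , -0.00157102, -0.00117025, -0.00345317,  0.00205109,
       -0.00020688, -0.00016372]), 'joint_torque': array([ 1.93150197e-03, -5.71327436e+01,  9.92048196e-01, -2.51826167e+01,
       -5.61894709e-02,  1.52189727e-02,  1.25682232e-04]), 'position': array([0.25281693, 0.59831797, 0.23804231]), 'tool_rot': array([-7.58773776e-05,  1.98526892e-01,  9.80095220e-01, -6.53322669e-04]), 'wrist_force': array([ 0.07431761,  0.31677472, -0.59740997]), 'moment': array([-0.01996102, -0.0172116 , -0.00521133]), 'grip_width': 0.08822981535156386}
```

View pics/scene0.png

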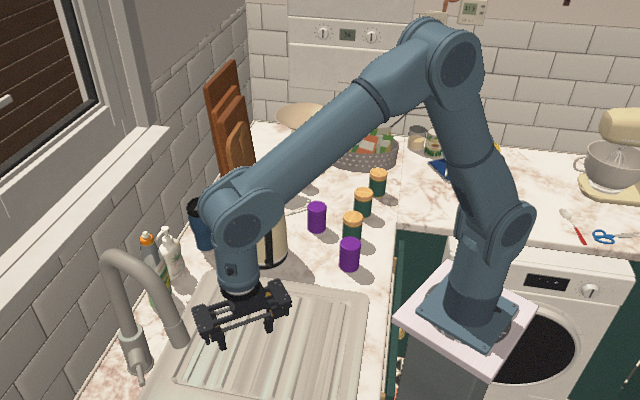

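View pics/top0.png

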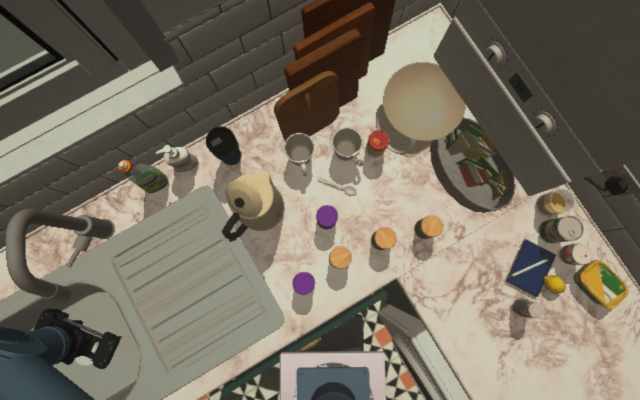

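View pics/wrist0.png

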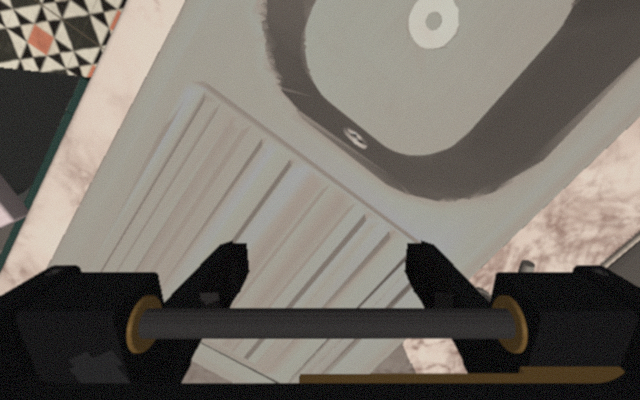

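Run:
```python
from h import *
a=cv2.imread('pics/top0.png')
cv2.imwrite('pics/k1.png',cv2.resize(a[150:260,200:320],None,fx=6,fy=5.4,interpolation=cv2.INTER_CUBIC))
cv2.imwrite('pics/c1.png',cv2.resize(a[120:310,280:460],None,fx=4,fy=3.15,interpolation=cv2.INTER_CUBIC))
```

```text
(no output)
```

View pics/k1.png

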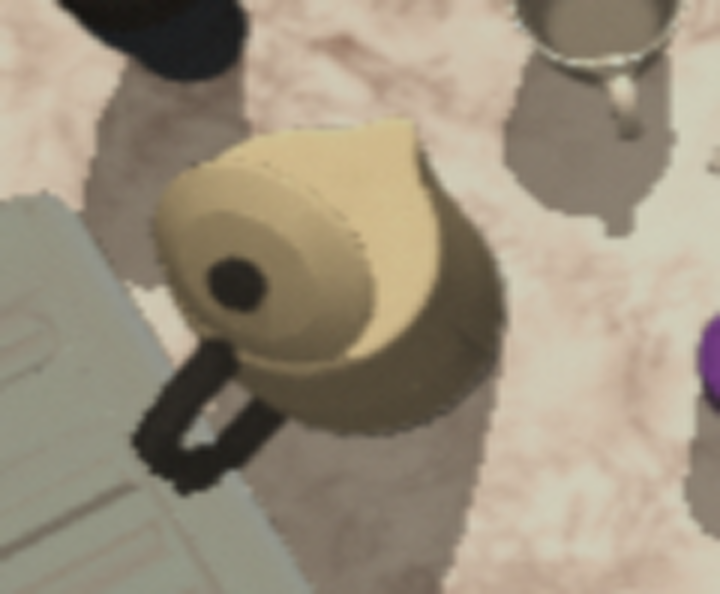

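View pics/c1.png

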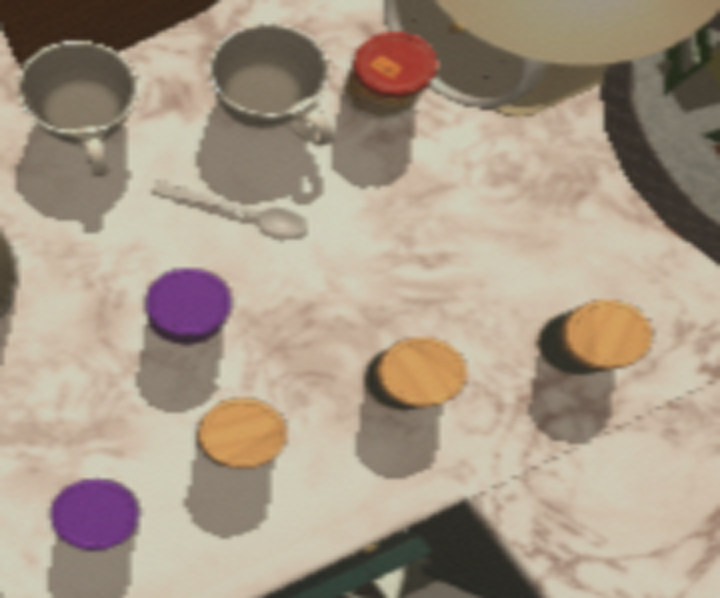

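Run:
```python
from h import *
c=load('top0')
for n,p,z in [('L',(340.5,257.5),.097),('M',(385.5,238.1),.097),('R',(432,226.3),.097),('P1',(327,217),.097),('P2',(303.5,283),.097),('mug1',(299.5,149),.095),('mug2',(347,143.5),.095),('spoonA',(320,180),.005),('spoonB',(353,191),.005)]:
    print(n,atz(c,*p,z).round(4))
p=lambda a,b:(200+a/6,150+b/5.4)
for n,q,z in [('spout',p(410,122),.21),('knob',p(237,285),.28),('hinge?',p(300,350),.215),('handle end',p(165,465),.2),('handle root',p(220,350),.22),('bodyR',p(505,310),.1)]:
    print(n,atz(c,*q,z).round(4))
# wrist cam relative to tool
s=bot.read_state(); w=load('wrist0'); T=rot(s['tool_rot']); print(T.T@(w['eye']-s['position']), T.T@rot(w['orientation']))
print(T)
```

```text
L [ 0.4336 -0.0275  0.097 ]
M [ 0.4885 -0.1608  0.097 ]
R [ 0.5215 -0.2991  0.097 ]
P1 [0.5531 0.01   0.097 ]
P2 [0.3617 0.0811 0.097 ]
mug1 [0.7629 0.0904 0.095 ]
mug2 [ 0.7782 -0.0546  0.095 ]
spoonA [0.6848 0.0287 0.005 ]
spoonB [ 0.6473 -0.0769  0.005 ]
spout [0.6639 0.171  0.21  ]
knob [0.5702 0.2353 0.28  ]
hinge? [0.5474 0.219  0.215 ]
handle end [0.4922 0.2815 0.2   ]
handle root [0.5473 0.2538 0.22  ]
bodyR [0.583  0.1367 0.1   ]
[ 0.08286452  0.00026039 -0.14591709] [[-3.79589614e-04 -9.49435191e-01 -3.13962855e-01]
 [ 9.99999840e-01 -2.28721084e-04 -5.17366003e-04]
 [ 4.19395566e-04 -3.13963002e-01  9.49435126e-01]]
[[-9.21174135e-01  3.89150416e-01 -4.08138348e-04]
 [ 3.89150615e-01  9.21173293e-01 -1.25050945e-03]
 [-1.10670127e-04 -1.31076425e-03 -9.99999135e-01]]
```

step_arm([
  [[0,0,40,0,88],[0,0,40,0,88],[20,-15,30,0,88],[25,-20,25,-0.03,88],[25,-25,15,-0.03,88],[25,-25,10,-0.03,88],[25,-25,0,-0.03,88],[25,-25,0,-0.03,88],[20,-20,0,-0.02,88],[15,-15,0,0,88],[0,0,0,0,88]],
])

```text
time: 1.25
position: [0.4358, 0.4255, 0.3986]
tool_rot: [0.001, 0.284, 0.959, -0.001]
wrist_force: [-0.0, 0.2, 0.1]
grip_width: 0.0876
```

Run:
```python
from h import *
for n in ['scene','wrist','top']:
    c=snap(n,n+'1')
print(bot.read_state()['position'],bot.read_state()['wrist_force'])
```

```text
[0.4318549  0.42978515 0.39848497] [-0.90434164  0.31582166  0.0466051 ]
```

View pics/scene1.png

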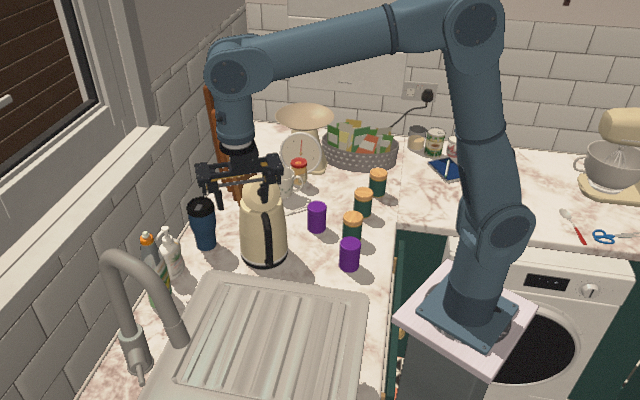

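View pics/wrist1.png

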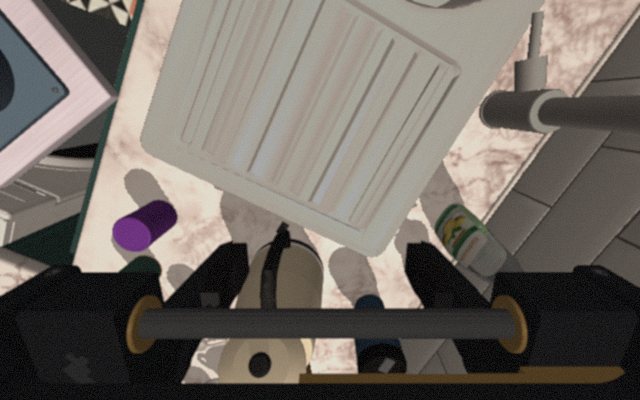

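Run:
```python
from h import *
a=cv2.imread('pics/wrist1.png'); cv2.imwrite('pics/wk.png',cv2.resize(a[220:395,190:370],None,fx=4,fy=3.4,interpolation=cv2.INTER_CUBIC))
a=cv2.imread('pics/scene1.png'); cv2.imwrite('pics/sk.png',cv2.resize(a[150:290,200:320],None,fx=5,fy=4.2,interpolation=cv2.INTER_CUBIC))
```

```text
(no output)
```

View pics/wk.png

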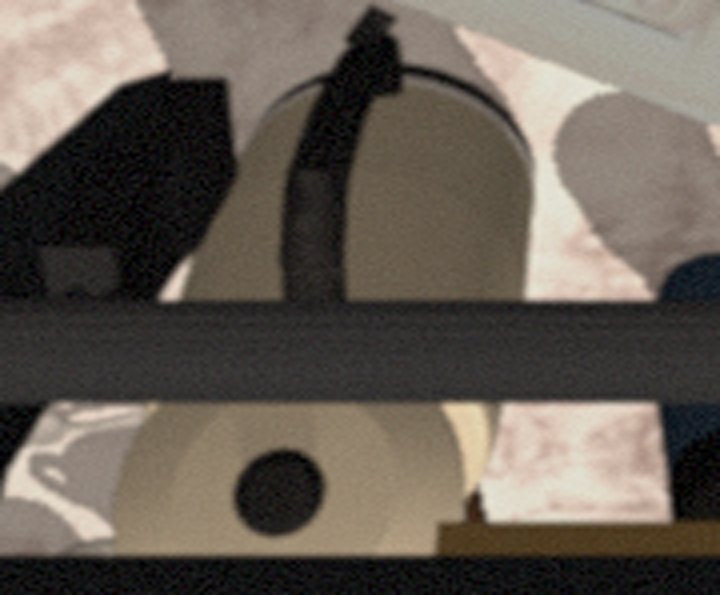

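View pics/sk.png

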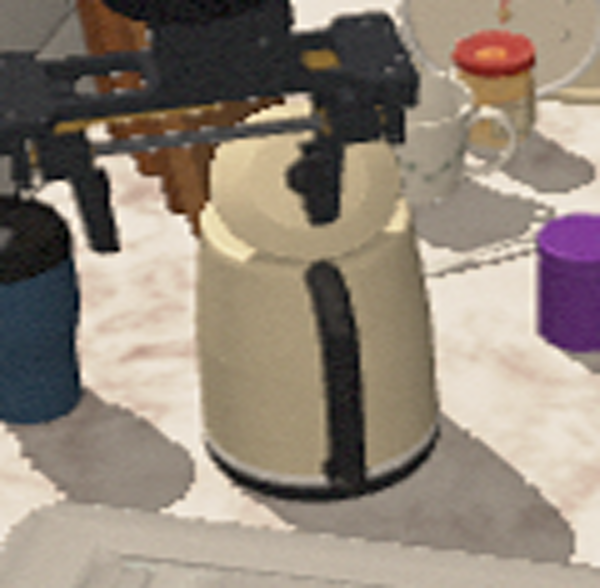

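```bash
cat > fit.py <<'E'
from h import *
from scipy.optimize import least_squares
t=load('top0'); w=load('wrist1'); s=load('scene1')
kt=(239.5,202.8); kw=(190+280/4,220+492/3.4)
K,g=tri(t,kt,w,kw); print('knob',K.round(4),g)
P=lambda a,b:(200+a/5,150+b/4.2)
sl,sr,sb=P(203,440),P(438,428),P(320,498)
def model(p):
    cx,cy,th,a,h=p
    d=np.array([np.cos(th),np.sin(th),0]);z=np.array([0,0,1.]);H=np.array([cx,cy,.215])-h*d
    def lp(l,n): return H+l*(np.cos(a)*d+np.sin(a)*z)+n*(-np.sin(a)*d+np.cos(a)*z)
    return d,H,lp
hl=np.array
def res(p):
    d,H,lp=model(p); cx,cy=p[:2]; r=[]
    k=lp(.052,.029)
    r+=list(proj(t,k)-kt)+list((proj(w,k)-kw)*.7)
    e=np.array([d[1],-d[0],0])  # hinge-line dir
    # lid disc outline in top: radius .055 centre l=.052
    ph=np.linspace(0,2*np.pi,120)
    O=np.array([proj(t,lp(.052+.055*np.cos(f),.005)+e*.055*np.sin(f)) for f in ph])
    p6=lambda a,b:(200+a/6,150+b/5.4)
    r+=[(O[:,0].min()-p6(155,0)[0]),(O[:,0].max()-p6(376,0)[0]),(O[:,1].min()-p6(0,163)[1]),(O[:,1].max()-p6(0,360)[1])]
    B=np.array([proj(s,[cx+.075*np.cos(f),cy+.075*np.sin(f),0.0]) for f in ph])
    r+=[(B[:,0].min()-sl[0]),(B[:,0].max()-sr[0]),(B[:,1].max()-sb[1])]
    # spout direction from top
    q=atz(t,*p6(408,122),.21)-[cx,cy,.21]; r.append(np.cross(d,q)[2]*200)
    q=atz(t,*p6(165,460),.19)-[cx,cy,.19]; r.append(np.cross(d,q)[2]*200)
    r.append((h0-p[4])*1000/2)
    return r
h0=.053
f=least_squares(res,[.597,.21,-.57,.9,.053],loss='soft_l1')
print(f.x.round(4),'yaw',f.x[2]+.963); print(np.round(res(f.x),2))
d,H,lp=model(f.x); print('hinge',H,'d',d,'knob',lp(.052,.029),'rim',lp(.103,.009))
E
python3 fit.py
```

```text
knob [0.5738 0.2388 0.2665] 0.003305255987514481
[ 0.6002  0.2198 -0.5816  0.7452  0.0531] yaw 0.3814181279569059
[-0.73  0.07 -2.29  1.08 -0.53 -0.3  -0.82  0.58  0.64  0.05 -0.01 -1.
 -0.81 -0.05]
hinge [0.55585282 0.24895493 0.215     ] d [ 0.8355947  -0.54934643  0.        ] knob [0.57135405 0.23876394 0.2715761 ] rim [0.61400666 0.21072276 0.29146197]
```

step_arm([
  [[10,-12,0,0,0],[20,-25,0,0,0],[25,-30,-5,0,0],[25,-32,-10,0,0],[25,-32,-10,0,0],[25,-30,-10,0,0],[20,-25,-8,0,0],[19,-23,-10,0,0],[0,0,0,0,0],[0,0,0,0,0]],
])

```text
time: 2.4
position: [0.602, 0.2194, 0.3454]
tool_rot: [-0.0, 0.281, 0.96, -0.0]
wrist_force: [-0.3, 0.3, 0.5]
grip_width: 0.0103
```

Run:
```python
from h import *
for n in ['scene','top']:
    c=snap(n,n+'2')
a=cv2.imread('pics/scene2.png'); b=cv2.imread('pics/top2.png')
A=cv2.resize(a[100:300,180:340],None,fx=2.5,fy=2.5,interpolation=cv2.INTER_CUBIC);B=cv2.resize(b[130:270,190:310],None,fx=3.3,fy=3.5714,interpolation=cv2.INTER_CUBIC)
cv2.imwrite('pics/m2.png',np.hstack([A,B[:500]]))
print(bot.read_state()['position'],bot.read_state()['wrist_force'],bot.read_state()['grip_width'])
```

```text
[0.60138436 0.22133742 0.34600899] [-0.67915199 -0.1372039  -0.08986368] 0.001993474924479072
```

View pics/m2.png

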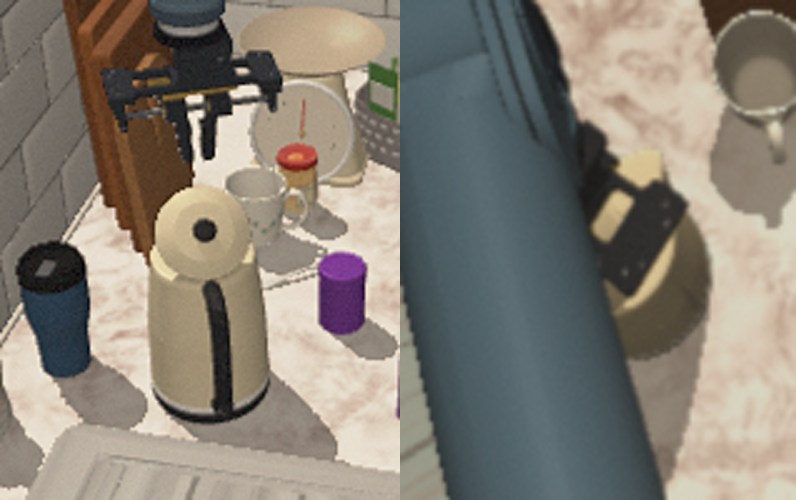

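```bash
cat >> fit.py <<'E'
print('--- with scene2')
s2=load('scene2'); ks=(180+204/2.5,100+230/2.5)
print(tri(t,kt,s2,ks), tri(w,kw,s2,ks))
res0=res
def res(p):
    d,H,lp=model(p);e=np.array([d[1],-d[0],0])
    O=np.array([proj(s2,lp(.052+.055*np.cos(f),.006)+e*.055*np.sin(f)) for f in np.linspace(0,6.28,120)])
    c=lambda x,y:(180+x/2.5,100+y/2.5)
    return list(res0(p))+list(proj(s2,lp(.052,.029))-ks)+[O[:,0].min()-c(154,0)[0],O[:,0].max()-c(254,0)[0],O[:,1].min()-c(0,185)[1],O[:,1].max()-c(0,280)[1]]
f=least_squares(res,f.x,loss='soft_l1')
print(f.x.round(4)); print(np.round(res(f.x),2))
d,H,lp=model(f.x); print('hinge',H,'d',d,'knob',lp(.052,.029),'rim',lp(.103,.009))
E
python3 fit.py
```

```text
knob [0.5738 0.2388 0.2665] 0.003305255987514481
[ 0.6002  0.2198 -0.5816  0.7452  0.0531] yaw 0.3814181279569059
[-0.73  0.07 -2.29  1.08 -0.53 -0.3  -0.82  0.58  0.64  0.05 -0.01 -1.
 -0.81 -0.05]
hinge [0.55585282 0.24895493 0.215     ] d [ 0.8355947  -0.54934643  0.        ] knob [0.57135405 0.23876394 0.2715761 ] rim [0.61400666 0.21072276 0.29146197]
--- with scene2
(array([0.57348471, 0.23901257, 0.26353751]), np.float64(0.0017668048823835675)) (array([0.58608662, 0.22818675, 0.25238191]), np.float64(0.00125172133396518))
[ 0.5987  0.2212 -0.595   0.7007  0.0535]
[-0.91 -0.06 -1.71  0.66 -0.81 -0.5  -0.91  1.16  0.62  0.09  0.46 -0.86
 -1.21 -0.25  0.48 -1.67  0.76 -1.21  0.18 -1.12]
hinge [0.55439124 0.25121383 0.215     ] d [ 0.82813473 -0.56052909  0.        ] knob [0.57182569 0.23941319 0.27069367] rim [0.61478906 0.21033312 0.28828622]
```

step_arm([
  [[0,0,-25,0,0],[0,0,-20,0,0],[2,-1,-12,0,0],[3,-2,-11,0,0],[4,-3,-6,0,0],[4,-3,-6,0,0],[3,-2,-6,0,0],[3,-2,-6,0,0],[2,-2,-6,0,0],[2,-1,-7,0,0],[0,0,0,0,0]],
])

```text
time: 3.6
position: [0.6247, 0.203, 0.2394]
tool_rot: [-0.001, 0.281, 0.96, -0.001]
wrist_force: [0.2, -0.2, -0.4]
grip_width: 0.0
```

step_arm([
  [[2,-1,-4,0,0],[0,0,-4,0,0],[0,0,-4,0,0],[0,0,0,0,0]],
])

```text
time: 4.0
position: [0.6276, 0.2025, 0.2293]
tool_rot: [0.001, 0.281, 0.96, 0.0]
wrist_force: [0.2, -0.6, 3.0]
grip_width: 0.0007
```

Run:
```python
from h import *
c=snap('scene','scene3')
a=cv2.imread('pics/scene3.png')
cv2.imwrite('pics/m3.png',cv2.resize(a[140:300,180:340],None,fx=4,fy=3.7,interpolation=cv2.INTER_CUBIC))
print(bot.read_state()['position'],bot.read_state()['wrist_force'])
```

```text
[0.62754415 0.20248053 0.22923929] [ 1.47542546 -1.31512206  4.50591743]
```

View pics/m3.png

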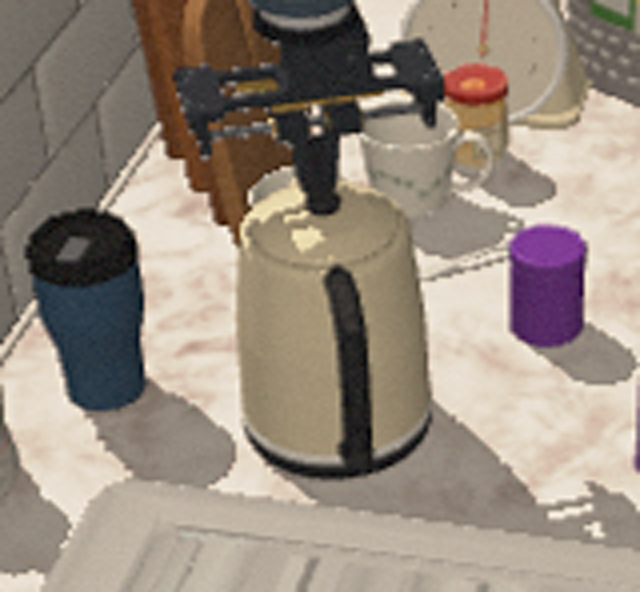

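step_arm([
  [[0,0,-3,0,0],[0,0,0,0,0]],
])

```text
time: 4.25
position: [0.6278, 0.2026, 0.2287]
tool_rot: [0.001, 0.281, 0.96, 0.001]
wrist_force: [-4.9, -2.6, 18.9]
grip_width: 0.0001
```

step_arm([
  [[0,0,-2,0,0],[0,0,0,0,0]],
])

```text
time: 4.45
position: [0.628, 0.2026, 0.2284]
tool_rot: [0.001, 0.281, 0.96, 0.001]
wrist_force: [-8.9, -4.0, 28.2]
grip_width: 0.0001
```

step_arm([
  [[0,0,0,0,0],[0,0,3,0,0],[0,0,10,0,0],[0,0,30,0,0],[0,0,40,0,0],[-5,-10,30,0,88],[-10,-25,10,-0.05,88],[-15,-35,0,-0.1,88],[-20,-40,0,-0.1,88],[-20,-40,0,-0.1,88],[-20,-30,0,0,88],[0,0,0,0,88]],
])

```text
time: 5.65
position: [0.5348, 0.0177, 0.3471]
tool_rot: [-0.0, 0.447, 0.895, -0.001]
wrist_force: [-0.7, 0.8, 0.8]
grip_width: 0.0545
```

Run:
```python
from h import *
c=snap('scene','scene4');snap('top','top4')
a=cv2.imread('pics/scene4.png');b=cv2.imread('pics/top4.png')
A=cv2.resize(a[140:300,180:340],None,fx=2.5,fy=2.5,interpolation=cv2.INTER_CUBIC);B=cv2.resize(b[130:270,190:340],(400,400),interpolation=cv2.INTER_CUBIC)
cv2.imwrite('pics/m4.png',np.hstack([A,B]))
print(bot.read_state()['position'],bot.read_state()['wrist_force'])
```

```text
[0.5367678  0.02286397 0.34685801] [0.31445655 0.34622952 0.42265447]
```

View pics/m4.png

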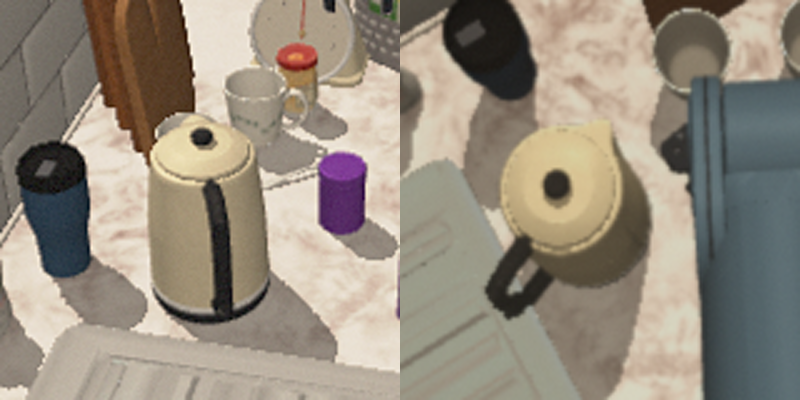

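View pics/scene4.png

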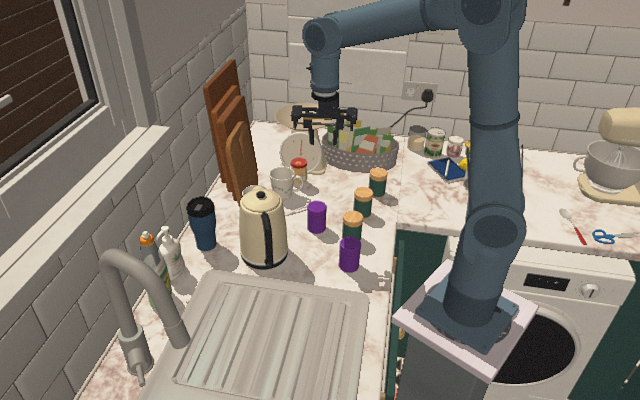

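Run:
```python
from h import *
print(tri(load('scene4'),(180+202/2.5,140+137/2.5),load('top4'),(190+156*.375,130+184*.35)))
s=load('scene4')
# canisters in scene: project estimated lid centres
for p in [(.4336,-.0275,.097),(.4885,-.1608,.097),(.5215,-.2991,.097)]: print(proj(s,p))
a=cv2.imread('pics/scene4.png')
cv2.imwrite('pics/cs.png',cv2.resize(a[155:275,290:410],None,fx=5,fy=5,interpolation=cv2.INTER_CUBIC))
```

```text
(array([0.5999421 , 0.22076327, 0.23106696]), np.float64(0.00074783617930642))
[353.58370479 214.88767103]
[364.24255964 190.57434168]
[379.23571199 170.88519515]
```

View pics/cs.png

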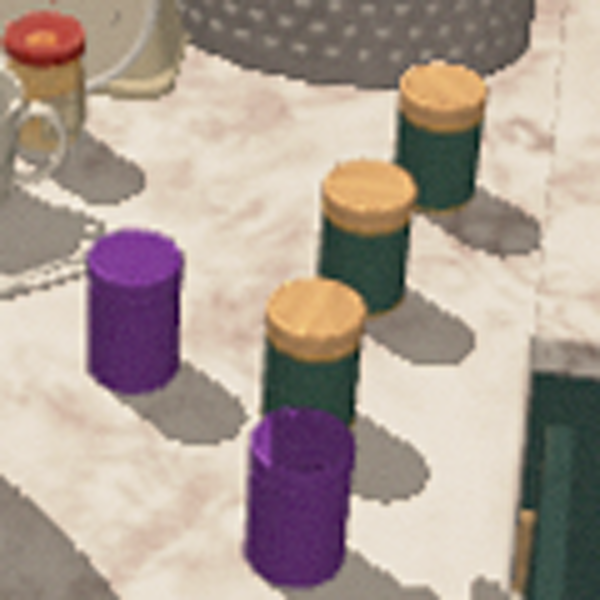

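Run:
```python
from h import *
s=load('scene4');t=load('top0')
for a,b in [((340.5,257.5),(316,309)),((385.5,238.1),(368,188)),((432,226.3),(442,90))]:
    print(tri(t,a,s,(290+b[0]/5,155+b[1]/5)))
x=bot.read_state(); print(x['position'],x['q'],x['grip_width'])
```

```text
(array([ 0.43412266, -0.02768023,  0.08859278]), np.float64(0.0008294784762813156))
(array([ 0.48995854, -0.16189641,  0.08693461]), np.float64(0.0018928279326003196))
(array([ 0.52379626, -0.30141983,  0.08544576]), np.float64(0.002862990352406356))
[0.5367678  0.02286397 0.34685801] [-0.40897271  0.24301597  0.34457442  1.72127178 -0.08849867  1.19227755
  0.60943395] 0.06253397620238614
```

step_arm([
  [[-20,-10,0,0,88],[-35,-15,-10,0,88],[-30,-15,-30,0,88],[-18,-10,-40,0,88],[0,0,-45,0,88],[0,0,-45,0,88],[0,0,-30,0,88],[0,0,0,0,88]],
])

```text
time: 6.55
position: [0.4318, -0.026, 0.1435]
tool_rot: [-0.003, 0.443, 0.897, -0.002]
wrist_force: [0.6, -0.7, -0.1]
grip_width: 0.0877
```

Run:
```python
from h import *
snap('wrist','wrist5');snap('scene','scene5')
x=bot.read_state(); print(x['position'],x['q'],x['grip_width'],x['wrist_force'])
a=cv2.imread('pics/scene5.png');w=cv2.imread('pics/wrist5.png')
cv2.imwrite('pics/m5.png',np.hstack([cv2.resize(a[130:290,270:430],(400,400)),cv2.resize(w[100:400,120:520],(400,400))]))
```

```text
[ 0.43462807 -0.02645605  0.14696757] [-0.32139252  0.3316904   0.32875795  2.17404972 -0.17210858  0.6603455
  0.77964544] 0.08824933757082648 [-0.1831539  -0.09555655 -0.51629689]
```

View pics/m5.png

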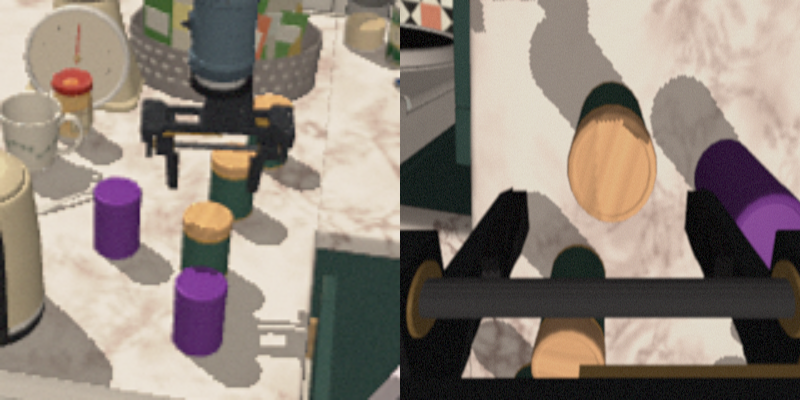

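Run:
```python
from h import *
w=load('wrist5');print(atz(w,120+212,100+163*.75,.097), w['eye'])
print(atz(w,120+170,100+350*.75,.097))
```

```text
[ 0.43247604 -0.02151358  0.097     ] [0.38223398 0.0397496  0.28985522]
[ 0.4825358  -0.14404977  0.097     ]
```

step_arm([
  [[-1,2,-25,0,88],[0,0,-30,0,88],[0,0,-25,0,88],[0,0,-22,0,88],[0,0,0,0,88]],
], squeeze=35)

```text
time: 7.15
position: [0.4336, -0.0246, 0.0445]
tool_rot: [-0.0, 0.443, 0.896, 0.0]
wrist_force: [-0.8, -0.5, 0.7]
grip_width: 0.0879
```

step_arm([
  [[0,0,0,0,50],[0,0,0,0,50],[0,0,0,0,50],[0,0,0,0,50],[0,0,0,0,50]],
], squeeze=35)

```text
time: 7.65
position: [0.4344, -0.025, 0.0459]
tool_rot: [0.001, 0.444, 0.896, 0.001]
wrist_force: [-0.1, -0.1, 10.1]
grip_width: 0.0648
```

step_arm([
  [[0,0,0,0,50],[0,0,0,0,50]],
])

```text
time: 7.85
position: [0.4344, -0.025, 0.0459]
tool_rot: [0.001, 0.444, 0.896, 0.001]
wrist_force: [-0.1, 1.3, 9.1]
grip_width: 0.0646
```

step_arm([
  [[0,0,8,0,50],[0,0,15,0,50],[0,0,15,0,50],[0,0,7,0,50],[0,0,0,0,50],[0,0,0,0,50],[0,0,0,0,50],[0,0,0,0,50],[0,0,0,0,50]],
])

```text
time: 8.75
position: [0.4327, -0.0253, 0.0893]
tool_rot: [-0.0, 0.444, 0.896, -0.0]
wrist_force: [0.3, -0.4, -1.5]
grip_width: 0.0642
```

Run:
```python
from h import *
for i in range(3):
  snap('scene','scene6')
  x=bot.read_state(); print(x['position'],x['grip_width'],x['wrist_force'])
a=cv2.imread('pics/scene6.png')
cv2.imwrite('pics/m6.png',cv2.resize(a[130:290,270:430],(640,600)))
```

```text
[ 0.43277987 -0.02532182  0.08941701] 0.06445539382864307 [-0.00835821  0.37922801 -3.6845495 ]
[ 0.43282664 -0.02532347  0.08947732] 0.06446214151009814 [ 0.30375891  0.32866946 -2.28821055]
[ 0.43290233 -0.02531582  0.0895391 ] 0.06462199943337482 [ 0.64591301  0.36493411 -1.9603795 ]
```

View pics/m6.png

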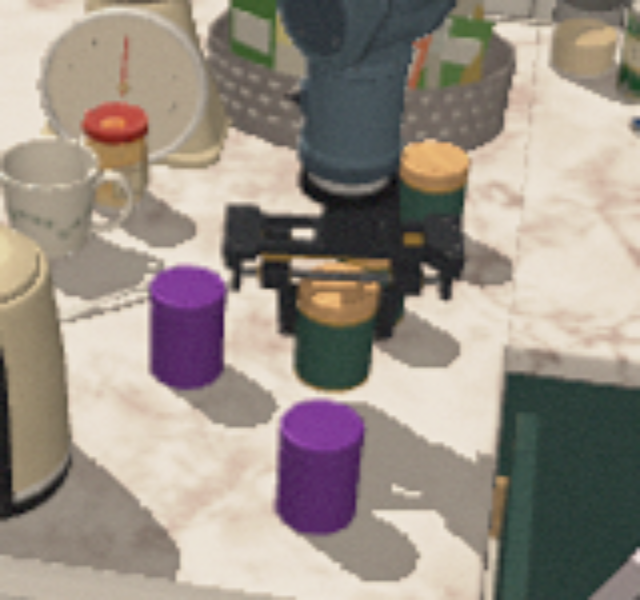

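step_arm([
  [[0,0,-12,0,50],[0,0,-14,0,50],[0,0,-10,0,50],[0,0,-5,0,50],[0,0,-3,0,50],[0,0,0,0,50],[0,0,0,0,50]],
])

```text
time: 9.6
position: [0.4326, -0.0253, 0.0459]
tool_rot: [-0.0, 0.444, 0.896, -0.0]
wrist_force: [-2.5, 0.1, 2.5]
grip_width: 0.0642
```

step_arm([
  [[0,0,0,0,70],[0,0,0,0,80],[0,0,0,0,88],[0,0,0,0,88],[0,0,0,0,88],[0,0,15,0,88],[0,0,30,0,88],[0,0,40,0,88],[0,0,30,0,88],[5,-15,0,0,88],[10,-25,0,0,88],[0,0,0,0,88]],
])

```text
time: 10.8
position: [0.4492, -0.068, 0.1613]
tool_rot: [0.001, 0.445, 0.895, -0.0]
wrist_force: [-0.4, 0.5, 0.8]
grip_width: 0.0883
```

Run:
```python
from h import *
snap('wrist','wrist7');snap('scene','scene7')
x=bot.read_state(); print(x['position'],x['grip_width'],x['wrist_force'])
a=cv2.imread('pics/scene7.png');w=cv2.imread('pics/wrist7.png')
cv2.imwrite('pics/m7.png',np.hstack([cv2.resize(a[130:290,270:430],(400,400)),cv2.resize(w[100:400,120:520],(400,400))]))
```

```text
[ 0.44777231 -0.06544219  0.16059045] 0.0874008064835734 [ 0.14627994  0.50010842 -0.77792793]
```

View pics/m7.png

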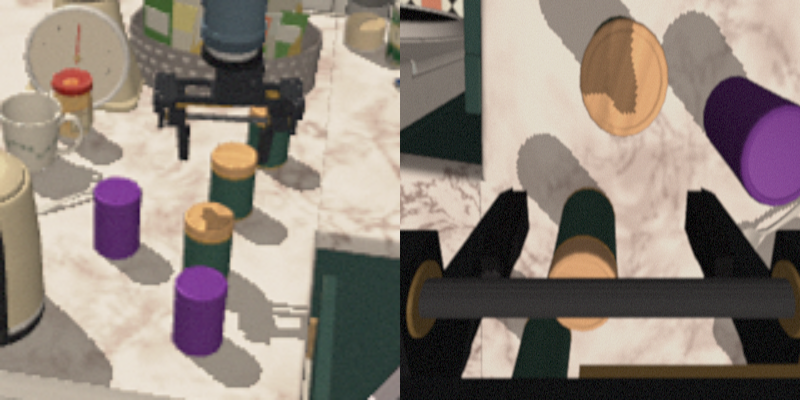

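Run:
```python
from h import *
w=load('wrist7')
print('M',atz(w,120+184,100+283*.75,.097),'L', atz(w,120+225,100+77*.75,.097))
```

```text
M [ 0.48694666 -0.15079946  0.097     ] L [ 0.43210875 -0.02385801  0.097     ]
```

step_arm([
  [[10,-20,0,0,88],[12,-30,0,0,88],[12,-28,0,0,88],[6,-14,-10,0,88],[0,0,0,0,88],[0,0,0,0,88]],
])

```text
time: 11.5
position: [0.4873, -0.156, 0.1503]
tool_rot: [-0.001, 0.444, 0.896, 0.0]
wrist_force: [0.2, 0.6, 1.0]
grip_width: 0.0881
```

Run:
```python
from h import *
snap('wrist','wrist8')
x=bot.read_state(); print(x['position'],x['grip_width'],x['wrist_force'],x['q'])
w=cv2.imread('pics/wrist8.png')
cv2.imwrite('pics/m8.png',cv2.resize(w[100:400,120:520],(800,600)))
```

```text
[ 0.48742425 -0.15560102  0.15048666] 0.08784429124817772 [-0.31192609  0.65779632  0.64998806] [-0.07280392  0.4469305   0.37044079  1.99023937 -0.23361511  0.74640919
  1.08964667]
```

View pics/m8.png

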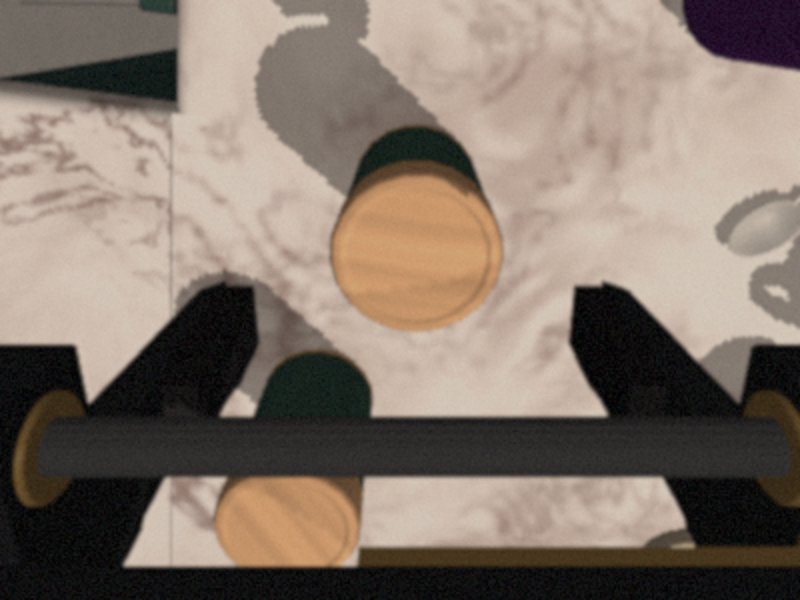

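Run:
```python
from h import *
w=load('wrist8')
print('M',atz(w,120+417/2,100+250/2,.097),'R', atz(w,120+289/2,100+525/2,.097))
```

```text
M [ 0.4892752  -0.15684886  0.097     ] R [ 0.52387752 -0.29407903  0.097     ]
```

step_arm([
  [[1,-1,-25,0,88],[0,0,-30,0,88],[0,0,-28,0,88],[0,0,-21,0,88],[0,0,0,0,88],[0,0,0,0,50],[0,0,0,0,50],[0,0,0,0,50],[0,0,0,0,50],[0,0,0,0,50],[0,0,0,0,50],[0,0,0,0,50]],
], squeeze=35)

```text
time: 12.75
position: [0.49, -0.1581, 0.0479]
tool_rot: [0.001, 0.444, 0.896, 0.0]
wrist_force: [-1.0, 1.6, 7.2]
grip_width: 0.0639
```

step_arm([
  [[0,0,8,0,50],[0,0,15,0,50],[0,0,15,0,50],[0,0,7,0,50],[0,0,0,0,50],[0,0,0,0,50],[0,0,0,0,50],[0,0,0,0,50],[0,0,0,0,50]],
])

```text
time: 13.65
position: [0.4887, -0.1583, 0.0913]
tool_rot: [-0.0, 0.444, 0.896, -0.0]
wrist_force: [0.2, 0.8, -5.5]
grip_width: 0.0643
```

Run:
```python
from h import *
for i in range(4):
  snap('scene','scene9')
  x=bot.read_state(); print(x['position'],x['grip_width'],x['wrist_force'])
a=cv2.imread('pics/scene9.png')
cv2.imwrite('pics/m9.png',cv2.resize(a[130:290,270:430],(640,600)))
```

```text
[ 0.48878146 -0.15825568  0.09140517] 0.06414241015914178 [ 0.04013007  0.70646301 -5.54710339]
[ 0.48885394 -0.15828388  0.09148511] 0.06374109174672947 [-0.16197831 -0.87168347 -5.03729601]
[ 0.48890234 -0.15829201  0.0915439 ] 0.06407073551009615 [ 0.78604742  0.85821419 -4.95074606]
[ 0.48891868 -0.1582658   0.091582  ] 0.06393845813769043 [ 0.3041555  -0.57837848 -5.23805065]
```

View pics/m9.png

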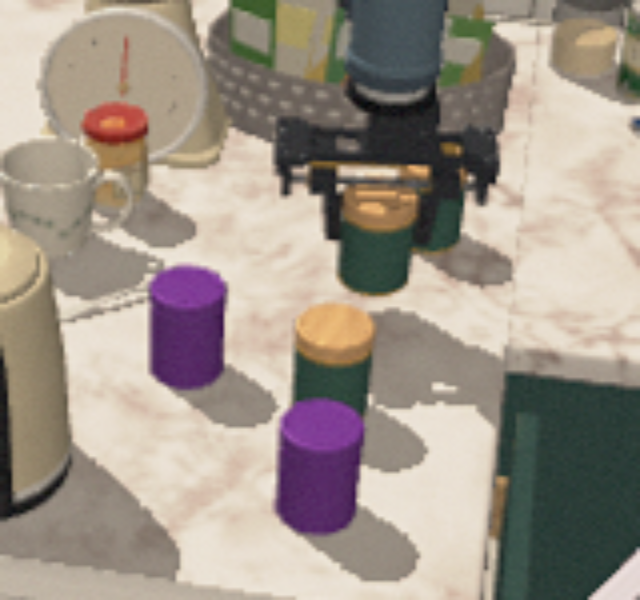

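step_arm([
  [[0,0,-12,0,50],[0,0,-14,0,50],[0,0,-10,0,50],[0,0,-5,0,50],[0,0,-3,0,50],[0,0,0,0,50],[0,0,0,0,50]],
])

```text
time: 14.55
position: [0.4881, -0.1581, 0.048]
tool_rot: [-0.001, 0.444, 0.896, 0.0]
wrist_force: [-5.2, 0.8, 5.0]
grip_width: 0.0643
```

step_arm([
  [[0,0,0,0,70],[0,0,0,0,80],[0,0,0,0,88],[0,0,0,0,88],[0,0,0,0,88],[0,0,15,0,88],[0,0,30,0,88],[0,0,40,0,88],[0,0,20,0,88],[5,-20,0,0,88],[8,-35,0,0,88],[8,-35,0,0,88]],
])

```text
time: 15.75
position: [0.5107, -0.2488, 0.1543]
tool_rot: [0.001, 0.443, 0.896, 0.0]
wrist_force: [0.6, -0.2, 0.8]
grip_width: 0.0878
```

step_arm([
  [[8,-35,0,0,88],[5,-15,0,0,88],[0,0,0,0,88],[0,0,0,0,88]],
])

```text
time: 16.15
position: [0.5228, -0.2975, 0.1531]
tool_rot: [-0.0, 0.444, 0.896, 0.0]
wrist_force: [-0.1, 0.1, -0.2]
grip_width: 0.0882
```

Run:
```python
from h import *
snap('wrist','wrist10');snap('scene','scene10')
x=bot.read_state(); print(x['position'],x['grip_width'],x['wrist_force'],x['q'])
w=cv2.imread('pics/wrist10.png');a=cv2.imread('pics/scene10.png')
cv2.imwrite('pics/m10.png',np.hstack([cv2.resize(a[130:290,270:430],(400,400)),cv2.resize(w[100:400,120:520],(400,400))]))
```

```text
[ 0.52300951 -0.29646084  0.15291132] 0.08798610253773832 [ 0.24492733 -0.51078103 -0.42643948] [ 0.16668295  0.58155747  0.37980173  1.75842311 -0.27464544  0.85467701
  1.32436554]
```

View pics/m10.png

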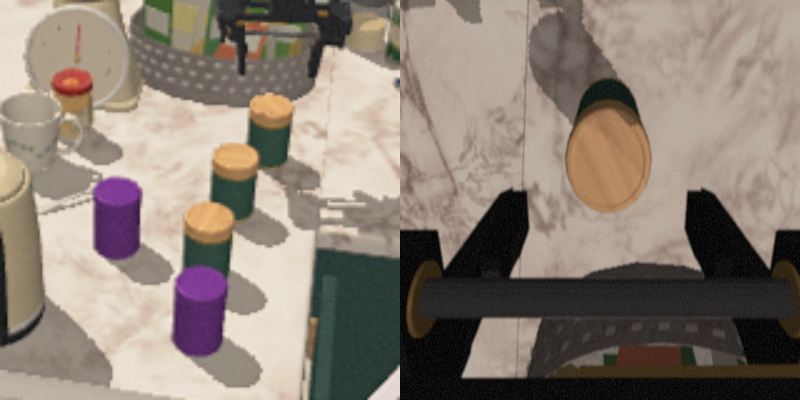

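Run:
```python
from h import *
w=load('wrist10')
print('R',atz(w,120+208,100+157*.75,.097))
```

```text
R [ 0.52189327 -0.29499509  0.097     ]
```

step_arm([
  [[-1,1,-25,0,88],[0,0,-30,0,88],[0,0,-28,0,88],[0,0,-23,0,88],[0,0,0,0,88],[0,0,0,0,50],[0,0,0,0,50],[0,0,0,0,50],[0,0,0,0,50],[0,0,0,0,50],[0,0,0,0,50],[0,0,0,0,50]],
], squeeze=35)

```text
time: 17.45
position: [0.5233, -0.2974, 0.0481]
tool_rot: [0.001, 0.444, 0.896, 0.0]
wrist_force: [0.2, 1.1, 7.3]
grip_width: 0.0641
```

step_arm([
  [[0,0,8,0,50],[0,0,15,0,50],[0,0,15,0,50],[0,0,7,0,50],[0,0,0,0,50],[0,0,0,0,50],[0,0,0,0,50],[0,0,0,0,50],[0,0,0,0,50]],
])

```text
time: 18.35
position: [0.5217, -0.2972, 0.0913]
tool_rot: [-0.0, 0.444, 0.896, -0.0]
wrist_force: [-0.7, 0.6, -2.6]
grip_width: 0.0639
```

Run:
```python
from h import *
for i in range(4):
  snap('scene','scene11')
  x=bot.read_state(); print(x['position'],x['grip_width'],x['wrist_force'])
a=cv2.imread('pics/scene11.png')
cv2.imwrite('pics/m11.png',cv2.resize(a[130:290,270:430],(640,600)))
```

```text
[ 0.52178245 -0.29718443  0.09133012] 0.06380041910004895 [ 0.35404558  0.15408019 -1.74213343]
[ 0.52185235 -0.2972178   0.09142543] 0.06405729236529978 [ 0.15872205  0.33822735 -2.40366448]
[ 0.52189619 -0.29722331  0.09150584] 0.06366411614346502 [-0.55275094 -0.17861776 -1.76068976]
[ 0.52190056 -0.29725781  0.091559  ] 0.0637785703643176 [ 0.09208179 -0.05670955 -2.34637895]
```

View pics/m11.png

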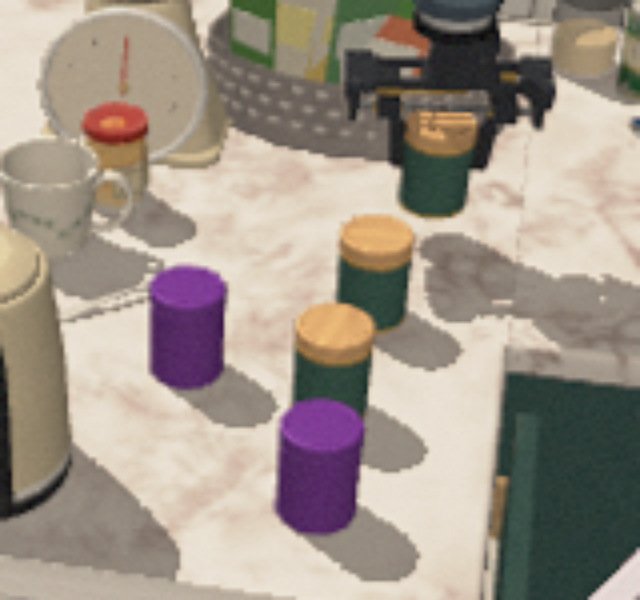

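Right is light (~2.1 N), left ~2.3 N, middle ~5.2 N, so the middle one is the sugar. Putting the right one back.

step_arm([
  [[0,0,-12,0,50],[0,0,-14,0,50],[0,0,-10,0,50],[0,0,-5,0,50],[0,0,-3,0,50],[0,0,0,0,50],[0,0,0,0,50]],
])

```text
time: 19.25
position: [0.5215, -0.297, 0.0481]
tool_rot: [-0.001, 0.444, 0.896, 0.0]
wrist_force: [-2.2, 2.2, 5.7]
grip_width: 0.064
```

step_arm([
  [[0,0,0,0,70],[0,0,0,0,80],[0,0,0,0,88],[0,0,0,0,88],[0,0,0,0,88],[0,0,15,0,88],[0,0,30,0,88],[0,0,40,0,88],[0,0,20,0,88],[-5,20,0,0,88],[-8,35,0,0,88],[-8,35,0,0,88]],
])

```text
time: 20.45
position: [0.5009, -0.2068, 0.154]
tool_rot: [0.001, 0.445, 0.896, 0.0]
wrist_force: [0.0, 0.4, -0.1]
grip_width: 0.0877
```

step_arm([
  [[-8,34,0,0,88],[-4,15,0,0,88],[0,0,0,0,88],[0,0,0,0,88]],
])

```text
time: 20.85
position: [0.4896, -0.1597, 0.1534]
tool_rot: [0.001, 0.444, 0.896, -0.0]
wrist_force: [-0.8, 0.4, 0.7]
grip_width: 0.0879
```

Run:
```python
from h import *
snap('wrist','wrist12');snap('scene','scene12')
x=bot.read_state(); print(x['position'],x['grip_width'],x['wrist_force'])
w=cv2.imread('pics/wrist12.png');a=cv2.imread('pics/scene12.png')
cv2.imwrite('pics/m12.png',np.hstack([cv2.resize(a[130:290,270:430],(400,400)),cv2.resize(w[100:400,120:520],(400,400))]))
```

```text
[ 0.48942328 -0.16037393  0.15311427] 0.08797787391391475 [-1.02566424 -0.78027569 -0.10007956]
```

View pics/m12.png

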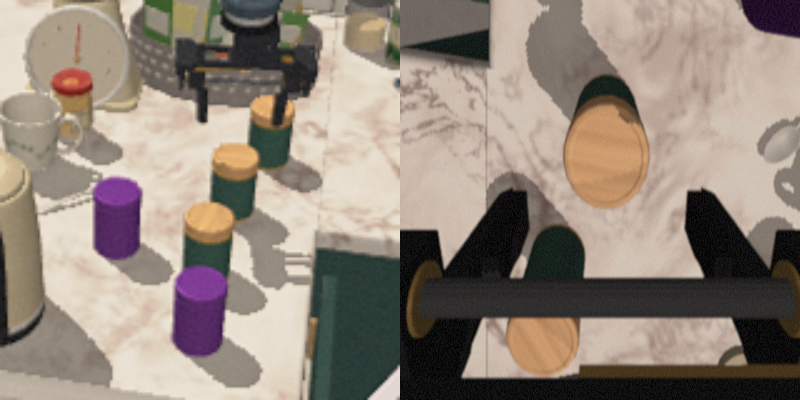

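step_arm([
  [[-1,2,-25,0,88],[0,0,-30,0,88],[0,0,-28,0,88],[0,0,-23,0,88],[0,0,0,0,88],[0,0,0,0,50],[0,0,0,0,50],[0,0,0,0,50],[0,0,0,0,50],[0,0,0,0,50],[0,0,0,0,50],[0,0,0,0,50]],
], squeeze=38)

```text
time: 22.15
position: [0.4883, -0.1572, 0.0478]
tool_rot: [0.001, 0.444, 0.896, -0.0]
wrist_force: [-3.3, -2.3, 6.7]
grip_width: 0.064
```

step_arm([
  [[0,0,8,0,50],[0,0,15,0,50],[0,0,25,0,50],[0,0,25,0,50],[0,0,25,0,50],[0,0,20,0,50],[0,0,10,0,50],[0,0,4,0,50],[0,0,0,0,50],[0,0,0,0,50],[0,0,0,0,50],[0,0,0,0,50]],
])

```text
time: 23.35
position: [0.4875, -0.1562, 0.178]
tool_rot: [-0.001, 0.444, 0.896, -0.0]
wrist_force: [1.0, -0.2, -5.3]
grip_width: 0.0638
```

Run:
```python
from h import *
snap('top','top13')
for i in range(4):
  snap('scene','scene13')
  x=bot.read_state(); print(x['position'],x['grip_width'],x['wrist_force'])
```

```text
[ 0.48776752 -0.15624793  0.178306  ] 0.06367484361434474 [-0.4785844  -0.01997016 -5.05349659]
[ 0.48784125 -0.15628459  0.1784155 ] 0.06389916877619833 [ 0.17216255  1.10234596 -5.43488611]
[ 0.48790348 -0.15630576  0.17849603] 0.06416027694415093 [-0.34364765 -0.36265706 -4.47441205]
[ 0.48791757 -0.15628118  0.17857788] 0.06376911723466189 [ 0.48685316  0.47898281 -4.82598919]
```

View pics/scene13.png

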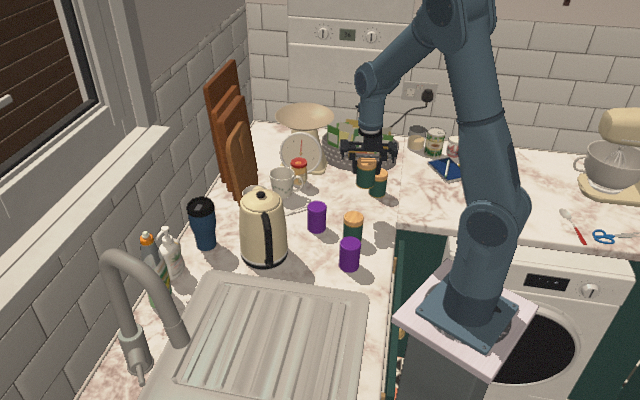

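View pics/top13.png

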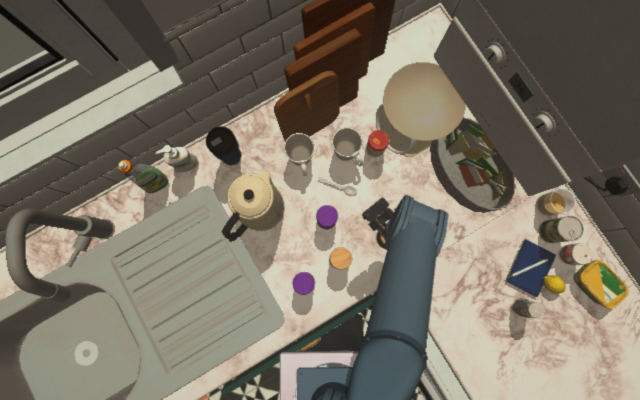

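Run:
```python
from cell import bot
x=bot.read_state(); print(x['time'],abs(x['qvel']).max()); print(bot.sign_off())
```

```text
23.6 0.0034512245495115336
the job is handed in; nothing more can be done
None
```

I closed the kettle lid and found the sugar in the middle canister, which the gripper is now holding up. I handed the job in at 23.6 s of the 72 s allowed, and it gave no verdict.

- **Kettle lid:** I pushed it down in an arc until it met a hard stop, at up to 28 N. Pictures taken after the push show it shut, and the kettle looked to be in the same place.
- **Weights:** The upward pull felt about 2.3 N for the left canister, 5.2 N for the middle and 2.1 N for the right. I set each one back down where it stood before moving on.
- **Final hold:** The middle canister hangs at about 5 N with its underside about 130 mm above the worktop, upright and almost motionless. It touches nothing else.
- **Rest of the scene:** The last pictures show the left canister upright in place. The right one is partly hidden behind the raised canister in the last scene view and by the arm in the top view. It stood upright in the picture taken just after I put it down. The mugs, teaspoon and purple look-alikes show no visible movement.

One disagreement: heights worked out from two cameras came out 8 to 13 mm low, for both the canister lids and the kettle knob. I relied on the given sizes and on contact for heights instead. For horizontal position the wrist and top cameras agreed to within about 6 mm on each canister I gripped, which the open jaws allowed for.

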